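# Make up two bottle-and-cap sample kits at the inspection belt

### The arm

A 6-joint arm with a two-finger parallel gripper is mounted at the origin on the work surface. World frame = base frame: x ahead of the robot, y to its left, z up, the work surface at z = 0. Lengths are in m, angles in rad, forces in N, time in s.
With the tool pointing down it reaches from about 0.35 to 0.85 m from the base axis. Payload 8.1 kg.
Tool frame: the origin (TCP) lies on the centre line of the jaws, within the pads' length; the fingertips stand 11 mm ahead of it and the grasp point (between the pads) lies 8 mm behind it; z points along the fingers, y is the line along which they close (so a half turn about z gives the same grasp; the last joint's range is limited). The gripper opens to 85 mm and grips with 20 to 120 N. Pads are 22 mm wide; open, the fingers measure 114 mm over their backs; the gripper's body (76 mm by 85 mm) begins 54 mm behind the grasp point. The pads swing forward as they close: fully open they stand 13 mm farther back than shut.
Start: joints at [-1.32, 0.13, 1.488, -0, 1.523, -0.085], TCP at [0.198, -0.566, 0.242] pointing down, gripper open.
Joint ranges: [-2.96, 2.96], [-0.89, 2.26], [0.02, 2.5], [-1.34, 4.48], [0, 2.73], [-2.66, 2.66]. Speed limits (rad/s): [2.39, 2.39, 2.79, 3.14, 3.14, 3.14].

### API

Orientations are given as a unit quaternion [x, y, z, w].
In Python, from workcell import arm gives the robot as it stands.
- The arm moves only by the tool drive_tool, never from a script. Its argument "targets" is a list of rows, each an object of numbers: "grip": the closure, from 0 (fully open) to 1 (shut); "dx", "dy", "dz": the shift along the tool's x, y, z in cm; "roll": the turn about the tool's z in rad. In form: [{"grip": .., "dx": .., "dy": .., "dz": .., "roll": ..}, ...]. A call has 1 to 20 rows; each row is the pose to reach, as a shift and turn from the pose commanded when the call began, along the tool's axes at that moment; what a row does not reach only later rows make up. A row lasts 1/10 s, in which the tool goes at most 50 mm and 8.59 degrees, less where a joint would pass 70% of its speed; a pose out of reach is approached as far as the arm can. A call with a gripper value outside its range is refused whole. The fingers move at their own pace and stop on an object; "grip_force" is the grip in N (left out, the last holds). Time passes only in rows, so rows that repeat a pose let the fingers close. It gives the time, the measured TCP pose, the force, the opening and the grip force at its end, in the units of the state.
- arm.get_state(): the state, without advancing time (a new reading comes with each control period).
- arm.camera(name): name is "side" or "top" or "wrist"; returns a dict with "frame" (420x560x3 uint8, red, green, blue), "depth" (420x560 float32, m along the optical axis (not along the pixel's ray), 0 where there is no reading), "fx", "fy", "cx", "cy" (pixels), "cam_to_world" (4x4, takes a point from camera to world coordinates); the wrist camera has in their place "mount" (4x4, takes a point from camera to tool coordinates, whose origin is the TCP and whose axes are the flange's). Camera axes: x right, y down, z forward; pixel columns grow to the right and rows downward; lengths in m; the calibration is good to about 2 mm. The wrist camera is an equidistant fisheye: a pixel r from the principal point sees the ray r / f radians off the axis. A picture is of the moment at which its call begins: read the wrist's pose just before it.
- arm.finish_job(): hands the job in; it is judged then, once.
Trained networks look in the newest picture that a camera, given by its name, has taken for a name from the list of things; names that differ only in an ending like _2 or _b are one class to them, and where a whole thing is asked for, a point or a joint stands for the part that bears it (a point fixed in the world has none). Each returns a list of dicts, best first, with "confidence" (0 to 1); they miss things now and then, are a little off and sometimes report something else, mostly with a low value. They report only what shows in the picture. A call takes as long as a camera call. They do not tell look-alikes from the thing itself.
- arm.find_in(camera, query): "xy" ([column, row] in pixels, amid what is visible of it).
- arm.cut_out(camera, query): "pixels" (420x560 bool, what is visible of it) and "xy" ([column, row] in pixels, amid what is visible of it).
- arm.mark_of(camera, query): "xy" ([column, row] in pixels: a listed point, or the origin of a listed thing).
The state is a dict: "t": time; "joint_pos": joint angles; "joint_vel": joint speeds; "joint_efforts": joint torques, N m; "eef_pos": TCP position; "tool_rot": TCP orientation; "wrist_force": force on the tool from outside, world axes, zero at the start; "moment": the same for the moment, N m; "finger_gap": finger opening in m; "grasp_force": force on a finger pad.
Only numpy, scipy, OpenCV 4.12 (cv2) and the standard library are available. Lean on these libraries where they do the work, as an engineer would, in place of code of your own. Each camera call takes 0.05 s, during which the arm holds its last target. There are 200 camera calls.

### The job

Make up the two sample kits: stand the blue bottle and the black cap in the yellow carrier, and the amber bottle and the red cap in the grey carrier, each bottle in the large cell and each cap in the small cell, upright and flat on the cell's floor. The bottles are glass, so set them down and do not drop them. Leave the white bottle, the white cap and the steel ring standing where they are.

Things in the scene. Friction and masses are not known exactly. Their poses are not given: they have to be found in the camera images.
- blue_bottle_center (a point): Blue glass bottle without a cap, 68 mm tall, standing upright: straight round body 44 mm in diameter up to 48 mm height, then a shoulder and a neck 22 to 25 mm in diameter; about 0.11 kg. The point is on its axis, 34 mm above its underside; z is up along the bottle.
- amber_bottle_center (a point): Amber-brown glass bottle without a cap, 68 mm tall, standing upright: straight round body 44 mm in diameter up to 48 mm height, then a shoulder and a neck 22 to 25 mm in diameter; about 0.11 kg. The point is on its axis, 34 mm above its underside; z is up along the bottle.
- opal_bottle_center (a point): White opal glass bottle without a cap, 68 mm tall, standing upright: straight round body 44 mm in diameter up to 48 mm height, then a shoulder and a neck 22 to 25 mm in diameter; about 0.11 kg. The point is on its axis, 34 mm above its underside; z is up along the bottle. Not part of the kits.
- black_cap_center (a point): Black plastic cap, an upright cylinder 30 mm in diameter and 40 mm tall, about 0.03 kg. The point is on its axis, 20 mm above its underside; z is up along the cap.
- red_cap_center (a point): Red plastic cap, an upright cylinder 30 mm in diameter and 40 mm tall, about 0.03 kg. The point is on its axis, 20 mm above its underside; z is up along the cap.
- white_cap_center (a point): White plastic cap, an upright cylinder 30 mm in diameter and 40 mm tall, about 0.03 kg. The point is on its axis, 20 mm above its underside; z is up along the cap. Not part of the kits.
- ring_gauge_center (a point): Steel ring gauge lying flat on the belt, 56 mm outside and 36 mm inside diameter, 14 mm high, 0.12 kg; the point is its centre, 7 mm above the belt. Not part of the kits.
- yellow_carrier: Yellow sample carrier, a low tray fixed on the belt, 134 mm (its x) by 74 mm (its y), floor 4 mm thick, rim and divider 12 mm high over the belt and 4 mm thick. A divider across its length makes two cells: the large bottle cell (70 x 66 mm inside) centred 28 mm from the origin towards its -x, and the small cap cell (52 x 66 mm inside) centred 37 mm from the origin towards its +x; both centred in y. The origin is at the middle of its underside, on the belt; z is up.
- grey_carrier: Grey sample carrier, a low tray fixed on the belt, 134 mm (its x) by 74 mm (its y), floor 4 mm thick, rim and divider 12 mm high over the belt and 4 mm thick. A divider across its length makes two cells: the large bottle cell (70 x 66 mm inside) centred 28 mm from the origin towards its -x, and the small cap cell (52 x 66 mm inside) centred 37 mm from the origin towards its +x; both centred in y. The origin is at the middle of its underside, on the belt; z is up.
Mind the look-alikes: they are no part of the job. Of the things like the part that bears amber_bottle_center, leave any that is green, pink or turquoise; of the rest the larger one is meant.

How it is judged:
By the outcome, as a careful person would: the job done as asked, in the order asked, and still so for the second after the job is handed in, with the robot touching nothing.
It also fails if it takes over 120 s, if anything falls off the work surface, if the arm or the gripper's body presses on something with over 40 N, if the wrist force passes 120 N, or if a joint passes its speed limit or range.

## Working session

There is one attempt and no reset: what is moved stays moved. The work goes in short steps, Python scripts to look and compute and a tool call to move; the robot and the scene stay as the last step left them, time stands still between calls to the robot, and variables do not carry over. Pictures are saved under pics/ and viewed, at most 14 in all, crops included, and the job is handed in when it is done.

Besides the shell and the picture viewer there is one more tool, called by a JSON object that holds its "name" and its "arguments", one argument or row to a line. drive_tool: Moves the arm, as the interface text tells. Its arguments: {"type":"object","properties":{"targets":{"type":"array"},"grip_force":{"type":"number"}},"required":["targets"]}

```bash
mkdir -p pics; ls; python3 - <<'E'
from workcell import arm
import cv2
s=arm.get_state(); print(s)
for n in("top","side"):
    c=arm.camera(n); cv2.imwrite(f"pics/{n}0.png",c["frame"][:,:,::-1]); print(n,c["fx"],c["cx"],c["cy"],c["cam_to_world"])
E
```

```text
pics
{'t': 0.0, 'joint_pos': array([-1.32037625e+00,  1.31175611e-01,  1.48927900e+00,  1.36747062e-05,
        1.52301276e+00, -8.53749458e-02]), 'joint_vel': array([-1.34707634e-03,  2.12921118e-04,  3.13372829e-04, -4.84082987e-04,
        4.77192045e-05, -9.61581737e-04]), 'joint_efforts': array([-3.13838886e-03, -5.69405222e+01, -5.00558531e+01, -2.12894529e-04,
        1.44977204e-02, -4.45784337e-05]), 'eef_pos': array([ 0.19761897, -0.56595595,  0.24123595]), 'tool_rot': array([ 9.85937914e-01,  1.67109396e-01, -7.04595327e-05, -9.34732364e-04]), 'wrist_force': array([-0.0099631 , -0.46090387,  0.04559035]), 'moment': array([0.00626425, 0.00472382, 0.06589243]), 'grasp_force': 0.0, 'finger_gap': 0.08529121376389276}
top 407.85446414608975 279.94994863576164 211.91823560193947 [[ 0.00704204 -0.99852181  0.05389441  0.56596758]
 [-0.99968893 -0.00831932 -0.02351218  0.00194352]
 [ 0.02392579 -0.05371207 -0.99826979  1.09810152]
 [ 0.          0.          0.          1.        ]]
side 534.7313226703127 275.64271396150116 208.75799033878093 [[ 0.95834662 -0.20470197  0.19917045  0.39209624]
 [-0.28560444 -0.68352489  0.67173196 -0.7696687 ]
 [-0.0013669  -0.70063602 -0.71351755  0.86779814]
 [ 0.          0.          0.          1.        ]]
```

View pics/top0.png

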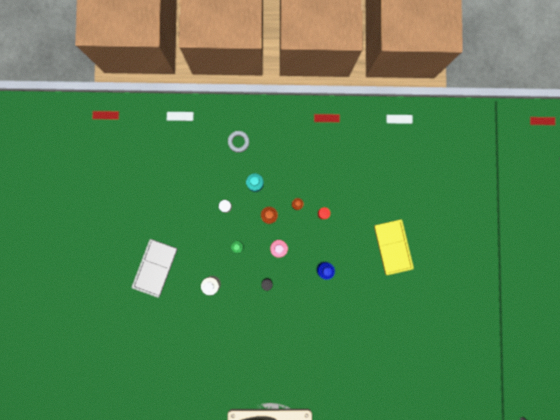

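View pics/side0.png

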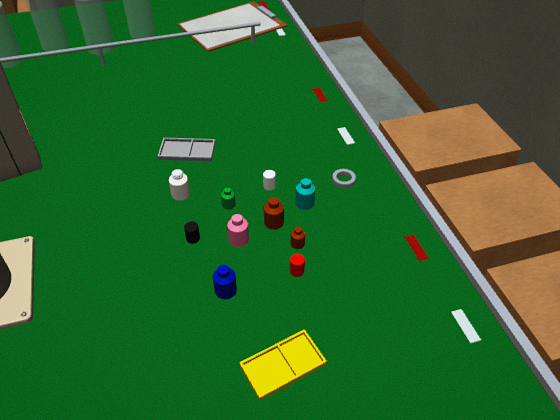

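```bash
cat > h.py <<'E'
from workcell import arm
import numpy as np, cv2
from scipy.spatial.transform import Rotation as R
def ray(c,xy,z):
    T=c["cam_to_world"]; d=T[:3,:3]@np.array([(xy[0]-c["cx"])/c["fx"],(xy[1]-c["cy"])/c["fy"],1]); o=T[:3,3]
    return o+d*(z-o[2])/d[2]
def cloud(c):
    v,u=np.mgrid[:420,:560]; d=c["depth"]
    p=np.stack([(u-c["cx"])/c["fx"]*d,(v-c["cy"])/c["fy"]*d,d],-1)
    return p@c["cam_to_world"][:3,:3].T+c["cam_to_world"][:3,3]
H=dict(blue_bottle_center=.034,amber_bottle_center=.034,opal_bottle_center=.034,black_cap_center=.02,red_cap_center=.02,white_cap_center=.02,ring_gauge_center=.007,yellow_carrier=0,grey_carrier=0)
E
python3 - <<'E'
from h import *
np.set_printoptions(precision=4,suppress=True)
for n in("top","side"):
    c=arm.camera(n)
    P=cloud(c)
    for q,z in H.items():
        for m in arm.mark_of(n,q)[:4]:
            if m["confidence"]>.15:
                u,v=np.round(m["xy"]).astype(int); print(n,q,round(m["confidence"],2),np.round(m["xy"],1),ray(c,m["xy"],z)[:2],"surf",P[v,u])
E
```

```text
top blue_bottle_center 0.64 [325.2 270.6] [ 0.4716 -0.1419] surf [ 0.4736 -0.1368  0.0677]
top amber_bottle_center 0.73 [270.9 216. ] [0.6125 0.0004] surf [0.6111 0.0002 0.0673]
top amber_bottle_center 0.66 [236.8 247.1] [0.5311 0.0882] surf [0.5318 0.0866 0.0476]
top amber_bottle_center 0.66 [275.6 246.7] [ 0.5327 -0.0124] surf [ 0.533  -0.013   0.0675]
top amber_bottle_center 0.65 [256.5 179.5] [0.708 0.039] surf [0.7025 0.0391 0.0659]
top opal_bottle_center 0.51 [210.3 281.7] [0.4417 0.1553] surf [0.4446 0.1515 0.0651]
top opal_bottle_center 0.4 [154.4 267.9] [0.4763 0.2993] surf [0.4736 0.3087 0.0042]
top black_cap_center 0.46 [266.  285.8] [0.43   0.0117] surf [0.4318 0.0116 0.0382]
top black_cap_center 0.4 [392.4 250. ] [ 0.5255 -0.3225] surf [ 0.5249 -0.3263  0.0037]
top red_cap_center 0.46 [323.3 212.1] [ 0.6246 -0.1386] surf [ 0.6236 -0.1347  0.0438]
top white_cap_center 0.42 [225.  205.3] [0.6405 0.1219] surf [0.6398 0.1195 0.0413]
top ring_gauge_center 0.8 [239.7 140.2] [0.8178 0.0863] surf [0.8198 0.0859 0.0008]
top ring_gauge_center 0.69 [270.5 218.6] [0.6068 0.0014] sur
[... 636 characters left out ...]
 0.0442]
side opal_bottle_center 0.89 [175.9 184.1] [0.4286 0.1567] surf [0.4281 0.1374 0.0515]
side black_cap_center 0.74 [191.  231.4] [0.4364 0.0154] surf [ 0.4355 -0.0029  0.041 ]
side red_cap_center 0.87 [294.4 264.8] [ 0.6198 -0.134 ] surf [ 0.6137 -0.1487  0.0393]
side white_cap_center 0.63 [268.9 180. ] [0.6406 0.1236] surf [0.6362 0.107  0.0357]
side ring_gauge_center 0.66 [341.5 178.1] [0.8125 0.094 ] surf [0.8171 0.1007 0.0003]
side ring_gauge_center 0.52 [190.8 233.5] [0.4355 0.0215] surf [ 0.4345 -0.002   0.0309]
side yellow_carrier 0.82 [280.1 367.7] [ 0.5298 -0.3308] surf [ 0.5287 -0.3339  0.0052]
side grey_carrier 0.55 [185.1 150.9] [0.4725 0.3113] surf [0.4716 0.3038 0.0057]
```

The amber candidates in the top picture are the large amber-brown bottle at (269,215), the small amber one at (297,204), green at (237,247), pink at (279,249) and turquoise at (255,182). Green, pink and turquoise are excluded. Of the two amber ones the larger is meant, the one at (269,215). I'll confirm that in a crop while measuring.

```bash
python3 - <<'E'
from h import *
from scipy.optimize import least_squares
np.set_printoptions(precision=4,suppress=True)
ct=arm.camera("top"); cs=arm.camera("side")
cv2.imwrite("pics/crop.png",cv2.resize(cs["frame"][150:310,150:340,::-1],None,fx=4,fy=3.7,interpolation=cv2.INTER_CUBIC)[:600])
Pt,Ps=cloud(ct),cloud(cs)
def near(P,x,y,r,lo,hi):
    q=P.reshape(-1,3); return q[(np.hypot(q[:,0]-x,q[:,1]-y)<r)&(q[:,2]>lo)&(q[:,2]<hi)]
for n,x,y,r,h in[("blue",.474,-.142,.022,.068),("amber",.611,0,.022,.068),("black",.433,.013,.015,.04),("red",.622,-.136,.015,.04),("smallamber",.648,-.07,.014,.045)]:
    out=[]
    for P in(Pt,Ps):
        q=near(P,x,y,.038,h-.012,h+.01); top=(q[:,:2].min(0)+q[:,:2].max(0))/2
        b=near(P,x,y,.038,.012,.045 if h>.05 else .034)
        f=least_squares(lambda c:np.hypot(*(b[:,:2]-c).T)-r,[x,y],loss="soft_l1",f_scale=.002) if len(b)>8 else None
        out+=[top,len(q),np.median(q[:,2]) if len(q) else 0,f.x if f else None,len(b)]
    print(n,*out)
for n,col,x,y in[("yellow",0,.53,-.331),("grey",0,.472,.309)]:
    for c,P,nm in((ct,Pt,"top"),(cs,Ps,"side")):
        m=arm.cut_out(nm,n+"_carrier")[0]["pixels"]
        cn=max(cv2.findContours(m.astype(np.uint8),cv2.RETR_EXTERNAL,cv2.CHAIN_APPROX_NONE)[0],key=len)[:,0]
        w=np.array([ray(c,p,.009)[:2] for p in cn])
        (cx,cy),(a,b),ang=cv2.minAreaRect((w*1000).astype(np.float32))
        if a<b: ang+=90
        ux=np.array([np.cos(np.radians(ang)),np.sin(np.radians(ang))])
        # brightness/depth profile along long axis
        ctr=np.array([cx,cy])/1000
        s=np.arange(-.060,.061,.004); prof=[]
        T=np.linalg.inv(c["cam_to_world"]); g=cv2.cvtColor(c["frame"],cv2.COLOR_RGB2GRAY)
        vy=np.array([-ux[1],ux[0]])
        for k in s:
            v=[]
            for j in np.arange(-.02,.021,.004):
                p=T@np.array([*(ctr+k*ux+j*vy),.008,1]); v.append(g[int(round(p[1]/p[2]*c["fy"]+c["cy"])),int(round(p[0]/p[2]*c["fx"]+c["cx"]))])
            prof.append(int(np.mean(v)))
        print(n,nm,ctr,round(max(a,b),1),round(min(a,b),1),"ang",round(ang,1),"\n",list(zip((s*1000).round().astype(int).tolist(),prof)))
E
```

```text
blue [ 0.4731 -0.1407] 82 0.06729717160115989 [ 0.4735 -0.1415] 32 [ 0.4752 -0.1423] 157 0.06736451306444147 [ 0.4744 -0.1402] 228
amber [0.6163 0.0053] 80 0.06729581646380034 None 5 [0.6169 0.0041] 122 0.06739744324503683 [0.6176 0.0083] 215
black [0.4376 0.0117] 109 0.039181460734396545 [0.4362 0.0115] 10 [0.4371 0.0109] 172 0.04048760283653552 [0.4373 0.0126] 93
red [ 0.6228 -0.1367] 106 0.03967624834475392 [ 0.6234 -0.1373] 14 [ 0.6234 -0.1376] 187 0.040614200785986654 [ 0.6239 -0.1358] 99
smallamber [ 0.6473 -0.0676] 85 0.03840121094409277 [ 0.6476 -0.0673] 33 [ 0.6473 -0.0683] 136 0.03823600143549266 [ 0.6481 -0.0675] 100
yellow top [ 0.5359 -0.3262] 138.2 80.2 ang 12.3 
 [(-60, 227), (-56, 228), (-52, 228), (-48, 227), (-44, 228), (-40, 228), (-36, 228), (-32, 228), (-28, 228), (-24, 228), (-20, 228), (-16, 228), (-12, 228), (-8, 228), (-4, 228), (0, 227), (4, 227), (8, 220), (12, 225), (16, 228), (20, 228), (24, 228), (28, 228), (32, 228), (36, 228), (40, 228), (44, 228), (48, 228), (52, 228), (56, 228), (60, 227)]
yellow side [ 0.5354 -0.3275] 138.4 79.1 ang 12.7 
 [(-60, 20
[... 443 characters left out ...]
4, 229), (-40, 229), (-36, 230), (-32, 230), (-28, 230), (-24, 230), (-20, 230), (-16, 230), (-12, 215), (-8, 213), (-4, 229), (0, 229), (4, 230), (8, 229), (12, 230), (16, 230), (20, 230), (24, 230), (28, 230), (32, 230), (36, 230), (40, 230), (44, 229), (48, 230), (52, 230), (56, 230), (60, 225)]
grey side [0.4764 0.3078] 138.5 95.6 ang 163.3 
 [(-60, 176), (-56, 175), (-52, 175), (-48, 175), (-44, 174), (-40, 175), (-36, 175), (-32, 174), (-28, 175), (-24, 175), (-20, 175), (-16, 175), (-12, 114), (-8, 155), (-4, 175), (0, 174), (4, 174), (8, 174), (12, 175), (16, 174), (20, 175), (24, 175), (28, 175), (32, 175), (36, 175), (40, 174), (44, 174), (48, 174), (52, 174), (56, 175), (60, 166)]
```

View pics/crop.png

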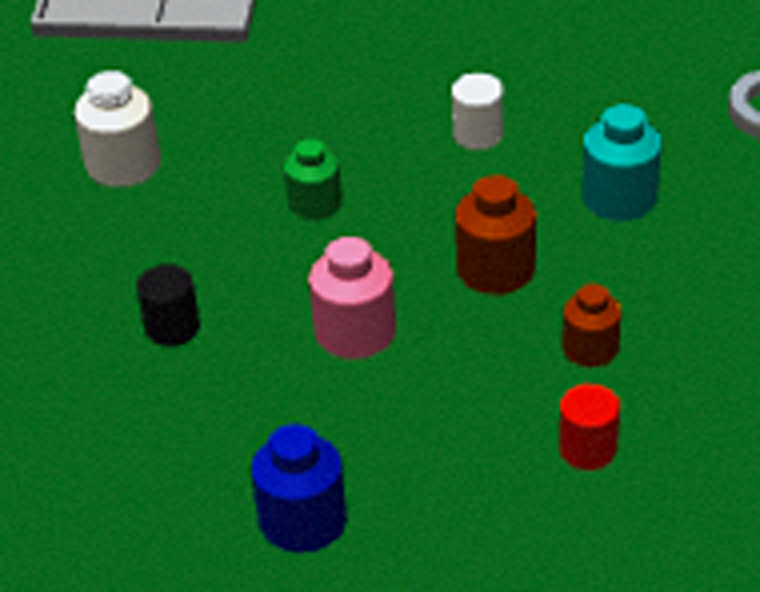

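The crop shows the large amber bottle at crop (495,235), clearly bigger than the small amber one at (592,325) and next to the turquoise and pink ones, so it is the one meant. Next is a helper that works out the shifts.

```bash
cat > d.py <<'E'
import sys
from h import *
x,y,z,close=map(float,sys.argv[1:5])  # target TCP, closing-direction world deg
s=arm.get_state(); M=R.from_quat(s["tool_rot"]).as_matrix()
d=M.T@(np.array([x,y,z])-s["eef_pos"])*100
cur=np.degrees(np.arctan2(M[1,1],M[0,1])); t=(close-cur+90)%180-90
print("t",round(s["t"],2),"pos",s["eef_pos"].round(4),"closing",cur.round(1),"tilt",M[:,2].round(3),"d cm",d.round(2),"roll",round(-np.radians(t),3),"j",s["joint_pos"].round(2),"gap",round(s["finger_gap"],4))
E
python3 d.py .474 -.1415 .16 -77.5
```

```text
t 1.4 pos [ 0.1977 -0.5665  0.2423] closing -70.8 tilt [-0.  0. -1.] d cm [ 40.09 -31.02   8.23] roll 0.118 j [-1.32  0.13  1.49 -0.    1.52 -0.09] gap 0.0852
```

{"name": "drive_tool", "arguments": {
  "targets": [
    {"dx": 20, "dy": -15.5, "dz": 2, "roll": 0.118, "grip": 0},
    {"dx": 20, "dy": -15.5, "dz": 2, "roll": 0.118, "grip": 0},
    {"dx": 20, "dy": -15.5, "dz": 2, "roll": 0.118, "grip": 0},
    {"dx": 20, "dy": -15.5, "dz": 2, "roll": 0.118, "grip": 0},
    {"dx": 20, "dy": -15.5, "dz": 2, "roll": 0.118, "grip": 0},
    {"dx": 40.1, "dy": -31, "dz": 8.2, "roll": 0.118, "grip": 0},
    {"dx": 40.1, "dy": -31, "dz": 8.2, "roll": 0.118, "grip": 0},
    {"dx": 40.1, "dy": -31, "dz": 8.2, "roll": 0.118, "grip": 0},
    {"dx": 40.1, "dy": -31, "dz": 8.2, "roll": 0.118, "grip": 0},
    {"dx": 40.1, "dy": -31, "dz": 8.2, "roll": 0.118, "grip": 0},
    {"dx": 40.1, "dy": -31, "dz": 8.2, "roll": 0.118, "grip": 0},
    {"dx": 40.1, "dy": -31, "dz": 8.2, "roll": 0.118, "grip": 0},
    {"dx": 40.1, "dy": -31, "dz": 8.2, "roll": 0.118, "grip": 0},
    {"dx": 40.1, "dy": -31, "dz": 8.2, "roll": 0.118, "grip": 0}
  ],
  "grip_force": 30
}}

```text
t: 2.8
eef_pos: [0.4739, -0.143, 0.1608]
tool_rot: [0.994, 0.108, 0.0, 0.0]
wrist_force: [0.0, -0.6, -0.5]
finger_gap: 0.0854
grasp_force: 0.0
```

```bash
python3 d.py .474 -.1415 .027 -77.5
```

```text
t 2.8 pos [ 0.4739 -0.143   0.1608] closing -77.6 tilt [ 0.001 -0.001 -1.   ] d cm [ 0.03 -0.15 13.38] roll -0.002 j [-0.4  -0.1   1.87 -0.    1.37  0.96] gap 0.0854
```

{"name": "drive_tool", "arguments": {
  "targets": [
    {"dx": 0, "dy": -0.1, "dz": 4, "roll": 0, "grip": 0},
    {"dx": 0, "dy": -0.1, "dz": 7, "roll": 0, "grip": 0},
    {"dx": 0, "dy": -0.1, "dz": 10, "roll": 0, "grip": 0},
    {"dx": 0, "dy": -0.1, "dz": 12, "roll": 0, "grip": 0},
    {"dx": 0, "dy": -0.1, "dz": 13.4, "roll": 0, "grip": 0},
    {"dx": 0, "dy": -0.1, "dz": 13.4, "roll": 0, "grip": 0},
    {"dx": 0, "dy": -0.1, "dz": 13.4, "roll": 0, "grip": 0.3},
    {"dx": 0, "dy": -0.1, "dz": 13.4, "roll": 0, "grip": 0.5},
    {"dx": 0, "dy": -0.1, "dz": 13.4, "roll": 0, "grip": 1},
    {"dx": 0, "dy": -0.1, "dz": 13.4, "roll": 0, "grip": 1},
    {"dx": 0, "dy": -0.1, "dz": 13.4, "roll": 0, "grip": 1},
    {"dx": 0, "dy": -0.1, "dz": 13.4, "roll": 0, "grip": 1},
    {"dx": 0, "dy": -0.1, "dz": 13.4, "roll": 0, "grip": 1}
  ],
  "grip_force": 30
}}

```text
t: 4.1
eef_pos: [0.4752, -0.1412, 0.0278]
tool_rot: [0.994, 0.109, 0.001, 0.001]
wrist_force: [-1.7, -1.7, 6.4]
finger_gap: 0.043
grasp_force: 30.6
```

```bash
python3 d.py .474 -.1415 .027 -77.5
```

```text
t 4.1 pos [ 0.4752 -0.1412  0.0278] closing -77.5 tilt [ 0.002 -0.001 -1.   ] d cm [-0.12  0.    0.08] roll -0.0 j [-0.39  0.07  1.97 -0.    1.1   0.96] gap 0.043
```

{"name": "drive_tool", "arguments": {
  "targets": [
    {"dx": 0, "dy": 0, "dz": -2, "roll": 0, "grip": 1},
    {"dx": 0, "dy": 0, "dz": -5, "roll": 0, "grip": 1},
    {"dx": 0, "dy": 0, "dz": -8, "roll": 0, "grip": 1},
    {"dx": 0, "dy": 3, "dz": -8, "roll": 0, "grip": 1},
    {"dx": -0.3, "dy": 7, "dz": -8, "roll": 0, "grip": 1},
    {"dx": -0.6, "dy": 11, "dz": -8, "roll": 0, "grip": 1},
    {"dx": -0.9, "dy": 15, "dz": -8, "roll": 0, "grip": 1},
    {"dx": -1.2, "dy": 18, "dz": -8, "roll": 0, "grip": 1},
    {"dx": -1.2, "dy": 19.6, "dz": -8, "roll": 0, "grip": 1},
    {"dx": -1.2, "dy": 19.6, "dz": -8, "roll": 0, "grip": 1},
    {"dx": -1.2, "dy": 19.6, "dz": -8, "roll": 0, "grip": 1},
    {"dx": -1.2, "dy": 19.6, "dz": -8, "roll": 0, "grip": 1}
  ]
}}

```text
t: 5.3
eef_pos: [0.5045, -0.3335, 0.1061]
tool_rot: [0.994, 0.109, -0.0, -0.0]
wrist_force: [-0.1, 0.2, -1.1]
finger_gap: 0.0426
grasp_force: 31.3
```

```bash
python3 d.py .5057 -.335 .032 -77.5; python3 - <<'E'
from h import *
a=arm.camera("side")["frame"]; b=arm.camera("wrist")["frame"]
cv2.imwrite("pics/c1.png",np.hstack([cv2.resize(a[180:420,120:400],(400,343)),cv2.resize(b,(400,343))])[:,:,::-1])
E
```

```text
t 5.3 pos [ 0.5045 -0.3335  0.1061] closing -77.5 tilt [-0.001  0.001 -1.   ] d cm [0.09 0.18 7.41] roll 0.0 j [-0.67  0.25  1.61  0.    1.28  0.68] gap 0.0426
```

View pics/c1.png

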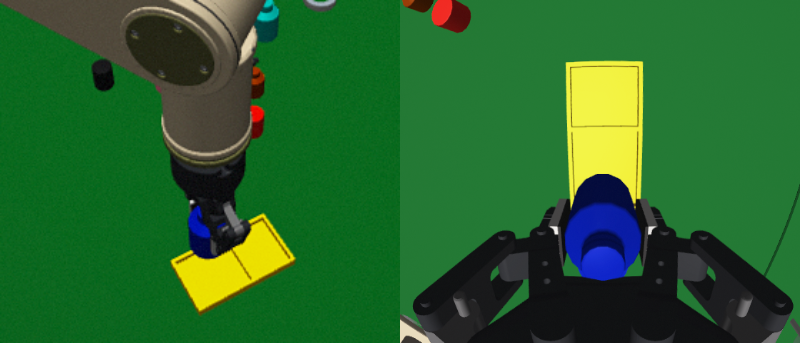

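The left half (side camera) shows the blue bottle held upright over the large cell. In the right half (wrist) it is centred across the carrier, which runs from (565,62) to (640,62) along its far edge. Next I lower it.

{"name": "drive_tool", "arguments": {
  "targets": [
    {"dx": 0.1, "dy": 0.1, "dz": 3, "roll": 0, "grip": 1},
    {"dx": 0.1, "dy": 0.1, "dz": 5, "roll": 0, "grip": 1},
    {"dx": 0.1, "dy": 0.1, "dz": 6.5, "roll": 0, "grip": 1},
    {"dx": 0.1, "dy": 0.1, "dz": 6.9, "roll": 0, "grip": 1},
    {"dx": 0.1, "dy": 0.1, "dz": 7.1, "roll": 0, "grip": 1},
    {"dx": 0.1, "dy": 0.1, "dz": 7.2, "roll": 0, "grip": 1},
    {"dx": 0.1, "dy": 0.1, "dz": 7.3, "roll": 0, "grip": 1},
    {"dx": 0.1, "dy": 0.1, "dz": 7.35, "roll": 0, "grip": 1},
    {"dx": 0.1, "dy": 0.1, "dz": 7.35, "roll": 0, "grip": 1},
    {"dx": 0.1, "dy": 0.1, "dz": 7.35, "roll": 0, "grip": 1}
  ]
}}

```text
t: 6.4
eef_pos: [0.5059, -0.3355, 0.0331]
tool_rot: [0.994, 0.109, 0.0, 0.0]
wrist_force: [0.6, 0.5, -1.5]
finger_gap: 0.0429
grasp_force: 31.3
```

```bash
python3 d.py .5057 -.335 .032 -77.5; python3 -c "
from h import *
print(arm.get_state()['wrist_force'])"
```

```text
t 6.4 pos [ 0.5059 -0.3355  0.0331] closing -77.5 tilt [ 0. -0. -1.] d cm [-0.01 -0.06  0.11] roll -0.0 j [-0.67  0.34  1.65  0.    1.16  0.68] gap 0.0429
[ 0.56258769  0.50561504 -1.4571893 ]
```

Still hanging about 1 mm up, so I creep down to contact.

{"name": "drive_tool", "arguments": {
  "targets": [
    {"dx": 0, "dy": 0, "dz": 0.05, "roll": 0, "grip": 1},
    {"dx": 0, "dy": 0, "dz": 0.1, "roll": 0, "grip": 1},
    {"dx": 0, "dy": 0, "dz": 0.13, "roll": 0, "grip": 1},
    {"dx": 0, "dy": 0, "dz": 0.16, "roll": 0, "grip": 1},
    {"dx": 0, "dy": 0, "dz": 0.16, "roll": 0, "grip": 1},
    {"dx": 0, "dy": 0, "dz": 0.16, "roll": 0, "grip": 1}
  ]
}}

```text
t: 7.0
eef_pos: [0.5059, -0.3355, 0.0319]
tool_rot: [0.994, 0.109, 0.0, 0.0]
wrist_force: [-3.5, 1.9, 6.9]
finger_gap: 0.0436
grasp_force: 32.2
```

{"name": "drive_tool", "arguments": {
  "targets": [
    {"dx": 0, "dy": 0, "dz": 0, "roll": 0, "grip": 0.3},
    {"dx": 0, "dy": 0, "dz": 0, "roll": 0, "grip": 0},
    {"dx": 0, "dy": 0, "dz": 0, "roll": 0, "grip": 0},
    {"dx": 0, "dy": 0, "dz": 0, "roll": 0, "grip": 0},
    {"dx": 0, "dy": 0, "dz": 0, "roll": 0, "grip": 0},
    {"dx": 0, "dy": 0, "dz": -4, "roll": 0, "grip": 0},
    {"dx": 0, "dy": 0, "dz": -8, "roll": 0, "grip": 0},
    {"dx": 0, "dy": 0, "dz": -11, "roll": 0, "grip": 0},
    {"dx": 0, "dy": -4, "dz": -11, "roll": 0, "grip": 0},
    {"dx": 0.8, "dy": -35.4, "dz": -11, "roll": 0, "grip": 0},
    {"dx": 0.8, "dy": -35.4, "dz": -11, "roll": 0, "grip": 0},
    {"dx": 0.8, "dy": -35.4, "dz": -11, "roll": 0, "grip": 0},
    {"dx": 0.8, "dy": -35.4, "dz": -11, "roll": 0, "grip": 0},
    {"dx": 0.8, "dy": -35.4, "dz": -11, "roll": 0, "grip": 0},
    {"dx": 0.8, "dy": -35.4, "dz": -11, "roll": 0, "grip": 0},
    {"dx": 0.8, "dy": -35.4, "dz": -11, "roll": 0, "grip": 0},
    {"dx": 0.8, "dy": -35.4, "dz": -11, "roll": 0, "grip": 0},
    {"dx": 0.8, "dy": -35.4, "dz": -11, "roll": 0, "grip": 0},
    {"dx": 0.8, "dy": -35.4, "dz": -11, "roll": 0, "grip": 0},
    {"dx": 0.8, "dy": -35.4, "dz": -11, "roll": 0, "grip": 0}
  ]
}}

```text
t: 9.0
eef_pos: [0.4373, 0.0109, 0.1412]
tool_rot: [0.994, 0.108, -0.0, 0.0]
wrist_force: [-0.9, -1.0, -0.2]
finger_gap: 0.0853
grasp_force: 0.0
```

```bash
python3 d.py .437 .0117 .023 -77.5; python3 - <<'E'
from h import *
a=arm.camera("side")["frame"]; b=arm.camera("wrist")["frame"]
cv2.imwrite("pics/c2.png",np.hstack([cv2.resize(a[180:420,120:400],(400,343)),cv2.resize(b,(400,343))])[:,:,::-1])
E
```

```text
t 9.0 pos [0.4373 0.0109 0.1412] closing -77.6 tilt [-0. -0. -1.] d cm [-1.000e-02 -9.000e-02  1.182e+01] roll -0.002 j [-0.09 -0.25  2.04 -0.    1.35  1.26] gap 0.0853
```

View pics/c2.png

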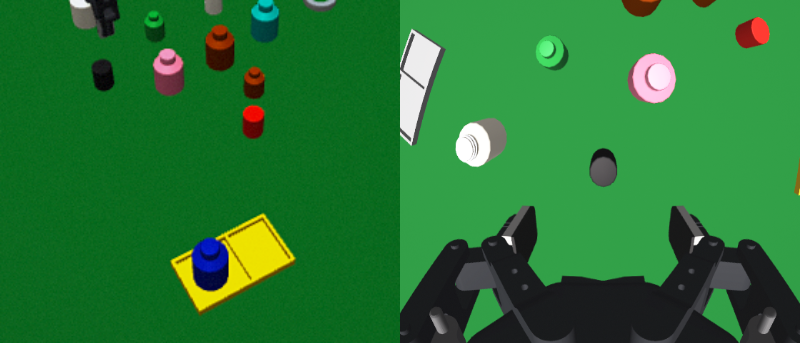

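The left half shows the blue bottle standing in the large yellow cell at (210,265). The wrist half shows the black cap at (603,168) midway between the jaws. Now I grip the cap.

{"name": "drive_tool", "arguments": {
  "targets": [
    {"dx": 0, "dy": -0.1, "dz": 4, "roll": 0, "grip": 0},
    {"dx": 0, "dy": -0.1, "dz": 8, "roll": 0, "grip": 0},
    {"dx": 0, "dy": -0.1, "dz": 10.5, "roll": 0, "grip": 0},
    {"dx": 0, "dy": -0.1, "dz": 11.8, "roll": 0, "grip": 0},
    {"dx": 0, "dy": -0.1, "dz": 11.8, "roll": 0, "grip": 0.3},
    {"dx": 0, "dy": -0.1, "dz": 11.8, "roll": 0, "grip": 0.5},
    {"dx": 0, "dy": -0.1, "dz": 11.8, "roll": 0, "grip": 0.6},
    {"dx": 0, "dy": -0.1, "dz": 11.8, "roll": 0, "grip": 1},
    {"dx": 0, "dy": -0.1, "dz": 11.8, "roll": 0, "grip": 1},
    {"dx": 0, "dy": -0.1, "dz": 11.8, "roll": 0, "grip": 1},
    {"dx": 0, "dy": -0.1, "dz": 11.8, "roll": 0, "grip": 1},
    {"dx": 0, "dy": -0.1, "dz": 11.8, "roll": 0, "grip": 1}
  ],
  "grip_force": 25
}}

```text
t: 10.3
eef_pos: [0.4384, 0.0128, 0.025]
tool_rot: [0.994, 0.109, 0.002, 0.0]
wrist_force: [-0.4, -0.2, 5.4]
finger_gap: 0.029
grasp_force: 24.4
```

```bash
python3 d.py .569 -.321 .123 -77.5
```

```text
t 10.3 pos [0.4384 0.0128 0.025 ] closing -77.5 tilt [ 0.003 -0.    -1.   ] d cm [ 5.56 35.42 -9.75] roll -0.0 j [-0.09 -0.08  2.13 -0.    1.09  1.27] gap 0.029
```

{"name": "drive_tool", "arguments": {
  "targets": [
    {"dx": 0, "dy": 0, "dz": -2, "roll": 0, "grip": 1},
    {"dx": 0, "dy": 0, "dz": -6, "roll": 0, "grip": 1},
    {"dx": 0, "dy": 0, "dz": -10, "roll": 0, "grip": 1},
    {"dx": 0.6, "dy": 4, "dz": -10, "roll": 0, "grip": 1},
    {"dx": 1.3, "dy": 8, "dz": -10, "roll": 0, "grip": 1},
    {"dx": 2, "dy": 12, "dz": -10, "roll": 0, "grip": 1},
    {"dx": 2.6, "dy": 16, "dz": -10, "roll": 0, "grip": 1},
    {"dx": 3.2, "dy": 20, "dz": -10, "roll": 0, "grip": 1},
    {"dx": 3.9, "dy": 24, "dz": -10, "roll": 0, "grip": 1},
    {"dx": 4.6, "dy": 28, "dz": -10, "roll": 0, "grip": 1},
    {"dx": 5.2, "dy": 32, "dz": -10, "roll": 0, "grip": 1},
    {"dx": 5.6, "dy": 34.5, "dz": -10, "roll": 0, "grip": 1},
    {"dx": 5.6, "dy": 35.4, "dz": -10, "roll": 0, "grip": 1},
    {"dx": 5.6, "dy": 35.4, "dz": -10, "roll": 0, "grip": 1},
    {"dx": 5.6, "dy": 35.4, "dz": -10, "roll": 0, "grip": 1},
    {"dx": 5.6, "dy": 35.4, "dz": -10, "roll": 0, "grip": 1}
  ]
}}

```text
t: 11.9
eef_pos: [0.5679, -0.3191, 0.1233]
tool_rot: [0.994, 0.109, -0.0, -0.0]
wrist_force: [0.0, -0.1, -0.1]
finger_gap: 0.0292
grasp_force: 25.0
```

```bash
python3 d.py .569 -.321 .029 -77.5; python3 - <<'E'
from h import *
a=arm.camera("side")["frame"]; b=arm.camera("wrist")["frame"]
cv2.imwrite("pics/c3.png",np.hstack([cv2.resize(a[180:420,120:400],(400,343)),cv2.resize(b,(400,343))])[:,:,::-1])
E
```

```text
t 11.9 pos [ 0.5679 -0.3191  0.1233] closing -77.5 tilt [-0.     0.001 -1.   ] d cm [0.07 0.21 9.43] roll 0.001 j [-0.59  0.35  1.46  0.    1.34  0.76] gap 0.0292
```

View pics/c3.png

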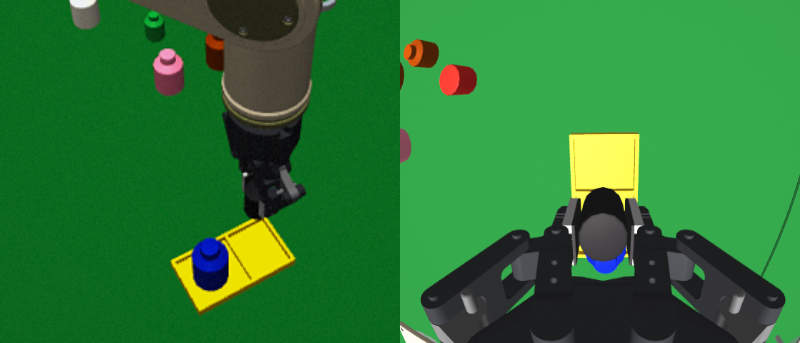

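The black cap is held upright above the small cell, with the blue bottle standing undisturbed at (210,265). I lower it with a slow final approach.

{"name": "drive_tool", "arguments": {
  "targets": [
    {"dx": 0.1, "dy": 0.2, "dz": 4, "roll": 0, "grip": 1},
    {"dx": 0.1, "dy": 0.2, "dz": 7, "roll": 0, "grip": 1},
    {"dx": 0.1, "dy": 0.2, "dz": 8.6, "roll": 0, "grip": 1},
    {"dx": 0.1, "dy": 0.2, "dz": 9, "roll": 0, "grip": 1},
    {"dx": 0.1, "dy": 0.2, "dz": 9.2, "roll": 0, "grip": 1},
    {"dx": 0.1, "dy": 0.2, "dz": 9.3, "roll": 0, "grip": 1},
    {"dx": 0.1, "dy": 0.2, "dz": 9.4, "roll": 0, "grip": 1},
    {"dx": 0.1, "dy": 0.2, "dz": 9.5, "roll": 0, "grip": 1},
    {"dx": 0.1, "dy": 0.2, "dz": 9.5, "roll": 0, "grip": 1},
    {"dx": 0.1, "dy": 0.2, "dz": 9.5, "roll": 0, "grip": 1}
  ]
}}

```text
t: 13.0
eef_pos: [0.57, -0.3227, 0.0291]
tool_rot: [0.994, 0.109, 0.001, 0.0]
wrist_force: [0.2, -0.1, 2.0]
finger_gap: 0.0291
grasp_force: 25.3
```

{"name": "drive_tool", "arguments": {
  "targets": [
    {"dx": 0, "dy": 0, "dz": 0, "roll": 0, "grip": 0.3},
    {"dx": 0, "dy": 0, "dz": 0, "roll": 0, "grip": 0},
    {"dx": 0, "dy": 0, "dz": 0, "roll": 0, "grip": 0},
    {"dx": 0, "dy": 0, "dz": 0, "roll": 0, "grip": 0},
    {"dx": 0, "dy": 0, "dz": 0, "roll": 0, "grip": 0},
    {"dx": 0, "dy": 0, "dz": -4, "roll": 0, "grip": 0},
    {"dx": 0, "dy": 0, "dz": -8, "roll": 0, "grip": 0},
    {"dx": 0, "dy": 0, "dz": -11, "roll": 0, "grip": 0},
    {"dx": 1.2, "dy": -4, "dz": -11, "roll": 0, "grip": 0},
    {"dx": 11.7, "dy": -31, "dz": -11, "roll": 0.393, "grip": 0},
    {"dx": 11.7, "dy": -31, "dz": -11, "roll": 0.393, "grip": 0},
    {"dx": 11.7, "dy": -31, "dz": -11, "roll": 0.393, "grip": 0},
    {"dx": 11.7, "dy": -31, "dz": -11, "roll": 0.393, "grip": 0},
    {"dx": 11.7, "dy": -31, "dz": -11, "roll": 0.393, "grip": 0},
    {"dx": 11.7, "dy": -31, "dz": -11, "roll": 0.393, "grip": 0},
    {"dx": 11.7, "dy": -31, "dz": -11, "roll": 0.393, "grip": 0},
    {"dx": 11.7, "dy": -31, "dz": -11, "roll": 0.393, "grip": 0},
    {"dx": 11.7, "dy": -31, "dz": -11, "roll": 0.393, "grip": 0},
    {"dx": 11.7, "dy": -31, "dz": -11, "roll": 0.393, "grip": 0},
    {"dx": 11.7, "dy": -31, "dz": -11, "roll": 0.393, "grip": 0}
  ]
}}

```text
t: 15.0
eef_pos: [0.6167, 0.0042, 0.1382]
tool_rot: [0.996, -0.088, -0.0, 0.0]
wrist_force: [-0.2, -0.0, 0.5]
finger_gap: 0.0854
grasp_force: 0.0
```

```bash
python3 d.py .617 .005 .027 -100; python3 - <<'E'
from h import *
a=arm.camera("side")["frame"]; b=arm.camera("wrist")["frame"]
cv2.imwrite("pics/c4.png",np.hstack([cv2.resize(a[180:420,120:400],(400,343)),cv2.resize(b,(400,343))])[:,:,::-1])
E
```

```text
t 15.0 pos [0.6167 0.0042 0.1382] closing -100.2 tilt [-0. -0. -1.] d cm [ 0.02 -0.09 11.12] roll -0.003 j [-0.08  0.24  1.55 -0.    1.34  1.67] gap 0.0854
```

View pics/c4.png

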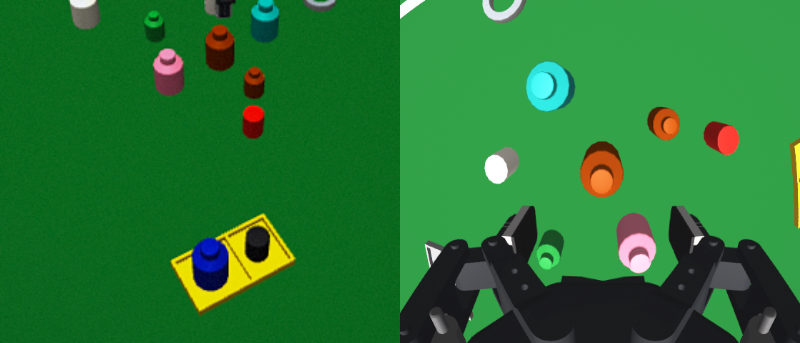

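The yellow kit stands complete, with the bottle at (210,265) and the cap at (258,243). The wrist view has the large amber bottle centred at (602,170), with the small amber (664,123) and pink (636,250) ones clear of the jaws.

{"name": "drive_tool", "arguments": {
  "targets": [
    {"dx": 0, "dy": -0.1, "dz": 3, "roll": 0, "grip": 0},
    {"dx": 0, "dy": -0.1, "dz": 6, "roll": 0, "grip": 0},
    {"dx": 0, "dy": -0.1, "dz": 8.5, "roll": 0, "grip": 0},
    {"dx": 0, "dy": -0.1, "dz": 10.3, "roll": 0, "grip": 0},
    {"dx": 0, "dy": -0.1, "dz": 11.1, "roll": 0, "grip": 0},
    {"dx": 0, "dy": -0.1, "dz": 11.1, "roll": 0, "grip": 0.2},
    {"dx": 0, "dy": -0.1, "dz": 11.1, "roll": 0, "grip": 0.4},
    {"dx": 0, "dy": -0.1, "dz": 11.1, "roll": 0, "grip": 0.5},
    {"dx": 0, "dy": -0.1, "dz": 11.1, "roll": 0, "grip": 1},
    {"dx": 0, "dy": -0.1, "dz": 11.1, "roll": 0, "grip": 1},
    {"dx": 0, "dy": -0.1, "dz": 11.1, "roll": 0, "grip": 1},
    {"dx": 0, "dy": -0.1, "dz": 11.1, "roll": 0, "grip": 1}
  ],
  "grip_force": 30
}}

```text
t: 16.3
eef_pos: [0.6183, 0.0065, 0.029]
tool_rot: [0.996, -0.087, 0.001, 0.0]
wrist_force: [-0.1, -0.1, 5.8]
finger_gap: 0.0432
grasp_force: 31.3
```

```bash
python3 d.py .448 .3175 .12 -100
```

```text
t 16.3 pos [0.6183 0.0065 0.029 ] closing -100.0 tilt [ 0.003 -0.    -1.   ] d cm [-22.16 -27.66  -9.16] roll -0.001 j [-0.07  0.37  1.62 -0.    1.15  1.67] gap 0.0432
```

{"name": "drive_tool", "arguments": {
  "targets": [
    {"dx": 0, "dy": 0, "dz": -2, "roll": 0, "grip": 1},
    {"dx": 0, "dy": 0, "dz": -6, "roll": 0, "grip": 1},
    {"dx": 0, "dy": 0, "dz": -9.5, "roll": 0, "grip": 1},
    {"dx": -1, "dy": -1.2, "dz": -9.5, "roll": 0, "grip": 1},
    {"dx": -3, "dy": -3.7, "dz": -9.5, "roll": 0, "grip": 1},
    {"dx": -5, "dy": -6.2, "dz": -9.5, "roll": 0, "grip": 1},
    {"dx": -7.5, "dy": -9.4, "dz": -9.5, "roll": 0, "grip": 1},
    {"dx": -10, "dy": -12.5, "dz": -9.5, "roll": 0, "grip": 1},
    {"dx": -12.5, "dy": -15.6, "dz": -9.5, "roll": 0, "grip": 1},
    {"dx": -15, "dy": -18.7, "dz": -9.5, "roll": 0, "grip": 1},
    {"dx": -17.5, "dy": -21.8, "dz": -9.5, "roll": 0, "grip": 1},
    {"dx": -20, "dy": -24.9, "dz": -9.5, "roll": 0, "grip": 1},
    {"dx": -21.5, "dy": -26.8, "dz": -9.5, "roll": 0, "grip": 1},
    {"dx": -22.2, "dy": -27.7, "dz": -9.5, "roll": 0, "grip": 1},
    {"dx": -22.2, "dy": -27.7, "dz": -9.5, "roll": 0, "grip": 1},
    {"dx": -22.2, "dy": -27.7, "dz": -9.5, "roll": 0, "grip": 1},
    {"dx": -22.2, "dy": -27.7, "dz": -9.5, "roll": 0, "grip": 1}
  ]
}}

```text
t: 18.0
eef_pos: [0.4472, 0.3169, 0.1221]
tool_rot: [0.996, -0.088, 0.0, 0.0]
wrist_force: [0.1, 0.6, -2.3]
finger_gap: 0.043
grasp_force: 30.8
```

```bash
python3 d.py .448 .3175 .033 -100; python3 - <<'E'
from h import *
a=arm.camera("side")["frame"]; b=arm.camera("wrist")["frame"]
cv2.imwrite("pics/c5.png",np.hstack([cv2.resize(a[60:300,60:340],(400,343)),cv2.resize(b,(400,343))])[:,:,::-1])
E
```

```text
t 18.0 pos [0.4472 0.3169 0.1221] closing -100.1 tilt [ 0. -0. -1.] d cm [ 0.06 -0.07  8.91] roll -0.002 j [ 0.52  0.08  1.76 -0.    1.29  2.27] gap 0.043
```

View pics/c5.png

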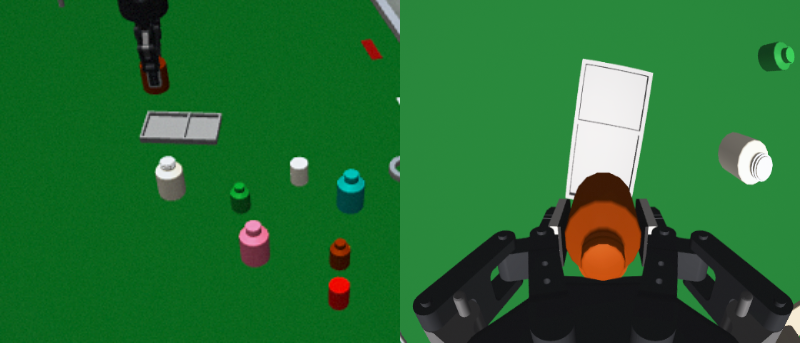

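The amber bottle is held upright. In the wrist view the grey carrier (far edge from (583,60) to (650,73)) sits as the yellow one did, only turned a few degrees. I lower it gently.

{"name": "drive_tool", "arguments": {
  "targets": [
    {"dx": 0, "dy": 0, "dz": 3, "roll": 0, "grip": 1},
    {"dx": 0, "dy": 0, "dz": 6, "roll": 0, "grip": 1},
    {"dx": 0, "dy": 0, "dz": 7.8, "roll": 0, "grip": 1},
    {"dx": 0, "dy": 0, "dz": 8.4, "roll": 0, "grip": 1},
    {"dx": 0, "dy": 0, "dz": 8.6, "roll": 0, "grip": 1},
    {"dx": 0, "dy": 0, "dz": 8.7, "roll": 0, "grip": 1},
    {"dx": 0, "dy": 0, "dz": 8.8, "roll": 0, "grip": 1},
    {"dx": 0, "dy": 0, "dz": 8.85, "roll": 0, "grip": 1},
    {"dx": 0, "dy": 0, "dz": 8.9, "roll": 0, "grip": 1},
    {"dx": 0, "dy": 0, "dz": 8.9, "roll": 0, "grip": 1},
    {"dx": 0, "dy": 0, "dz": 8.9, "roll": 0, "grip": 1}
  ]
}}

```text
t: 19.2
eef_pos: [0.4467, 0.3181, 0.0334]
tool_rot: [0.996, -0.087, 0.0, -0.0]
wrist_force: [0.0, -0.4, -0.8]
finger_gap: 0.0431
grasp_force: 30.8
```

{"name": "drive_tool", "arguments": {
  "targets": [
    {"dx": 0, "dy": 0, "dz": 0.05, "roll": 0, "grip": 1},
    {"dx": 0, "dy": 0, "dz": 0.08, "roll": 0, "grip": 1},
    {"dx": 0, "dy": 0, "dz": 0.1, "roll": 0, "grip": 1},
    {"dx": 0, "dy": 0, "dz": 0.1, "roll": 0, "grip": 1}
  ]
}}

```text
t: 19.6
eef_pos: [0.4467, 0.3182, 0.033]
tool_rot: [0.996, -0.087, 0.0, -0.0]
wrist_force: [-3.6, -2.3, 6.9]
finger_gap: 0.0428
grasp_force: 31.7
```

{"name": "drive_tool", "arguments": {
  "targets": [
    {"dx": 0, "dy": 0, "dz": 0, "roll": 0, "grip": 0.3},
    {"dx": 0, "dy": 0, "dz": 0, "roll": 0, "grip": 0},
    {"dx": 0, "dy": 0, "dz": 0, "roll": 0, "grip": 0},
    {"dx": 0, "dy": 0, "dz": 0, "roll": 0, "grip": 0},
    {"dx": 0, "dy": 0, "dz": 0, "roll": 0, "grip": 0},
    {"dx": 0, "dy": 0, "dz": -4, "roll": 0, "grip": 0},
    {"dx": 0, "dy": 0, "dz": -8, "roll": 0, "grip": 0},
    {"dx": 0, "dy": 0, "dz": -11, "roll": 0, "grip": 0},
    {"dx": 2.5, "dy": 4, "dz": -11, "roll": -0.1, "grip": 0},
    {"dx": 5, "dy": 8, "dz": -11, "roll": -0.2, "grip": 0},
    {"dx": 7.5, "dy": 12.5, "dz": -11, "roll": -0.3, "grip": 0},
    {"dx": 10, "dy": 16.7, "dz": -11, "roll": -0.4, "grip": 0},
    {"dx": 12.5, "dy": 20.8, "dz": -11, "roll": -0.5, "grip": 0},
    {"dx": 15, "dy": 25, "dz": -11, "roll": -0.6, "grip": 0},
    {"dx": 17.5, "dy": 29, "dz": -11, "roll": -0.698, "grip": 0},
    {"dx": 20, "dy": 33, "dz": -11, "roll": -0.698, "grip": 0},
    {"dx": 22.5, "dy": 37, "dz": -11, "roll": -0.698, "grip": 0},
    {"dx": 25.3, "dy": 41.8, "dz": -11, "roll": -0.698, "grip": 0},
    {"dx": 25.3, "dy": 41.8, "dz": -11, "roll": -0.698, "grip": 0},
    {"dx": 25.3, "dy": 41.8, "dz": -11, "roll": -0.698, "grip": 0}
  ]
}}

```text
t: 21.6
eef_pos: [0.6228, -0.1393, 0.1417]
tool_rot: [0.966, 0.257, -0.0, -0.0]
wrist_force: [0.5, -0.1, 0.2]
finger_gap: 0.0853
grasp_force: 0.0
```

```bash
python3 d.py .623 -.137 .023 -60; python3 - <<'E'
from h import *
a=arm.camera("side")["frame"]; b=arm.camera("wrist")["frame"]
cv2.imwrite("pics/c6.png",np.hstack([cv2.resize(a[60:300,60:340],(400,343)),cv2.resize(b,(400,343))])[:,:,::-1])
E
```

```text
t 21.6 pos [ 0.6228 -0.1393  0.1417] closing -60.2 tilt [-0.001  0.    -1.   ] d cm [ 0.14 -0.19 11.87] roll -0.004 j [-0.3   0.3   1.48  0.    1.36  0.75] gap 0.0853
```

View pics/c6.png

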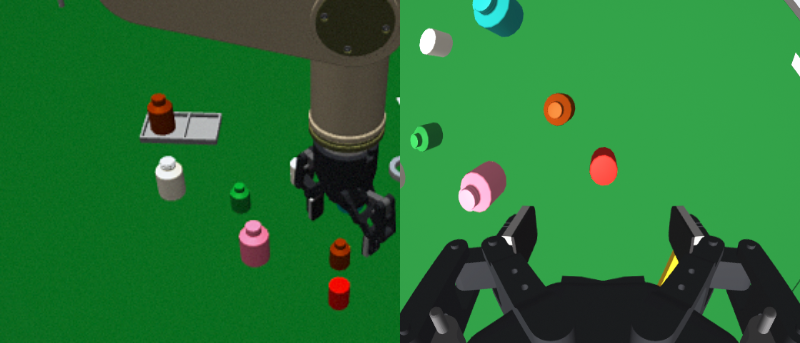

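The amber bottle stands in the large grey cell at (160,115). In the wrist view the red cap is centred at (603,167), with the small amber bottle at (558,108), ahead of the finger's path.

{"name": "drive_tool", "arguments": {
  "targets": [
    {"dx": 0.1, "dy": -0.1, "dz": 4, "roll": 0, "grip": 0},
    {"dx": 0.1, "dy": -0.1, "dz": 8, "roll": 0, "grip": 0},
    {"dx": 0.1, "dy": -0.1, "dz": 10.5, "roll": 0, "grip": 0},
    {"dx": 0.1, "dy": -0.1, "dz": 11.8, "roll": 0, "grip": 0},
    {"dx": 0.1, "dy": -0.1, "dz": 11.8, "roll": 0, "grip": 0.3},
    {"dx": 0.1, "dy": -0.1, "dz": 11.8, "roll": 0, "grip": 0.5},
    {"dx": 0.1, "dy": -0.1, "dz": 11.8, "roll": 0, "grip": 0.6},
    {"dx": 0.1, "dy": -0.1, "dz": 11.8, "roll": 0, "grip": 1},
    {"dx": 0.1, "dy": -0.1, "dz": 11.8, "roll": 0, "grip": 1},
    {"dx": 0.1, "dy": -0.1, "dz": 11.8, "roll": 0, "grip": 1},
    {"dx": 0.1, "dy": -0.1, "dz": 11.8, "roll": 0, "grip": 1},
    {"dx": 0.1, "dy": -0.1, "dz": 11.8, "roll": 0, "grip": 1}
  ],
  "grip_force": 25
}}

```text
t: 22.9
eef_pos: [0.6248, -0.1366, 0.0265]
tool_rot: [0.966, 0.258, 0.002, 0.001]
wrist_force: [-0.1, 1.9, 7.1]
finger_gap: 0.0293
grasp_force: 24.5
```

```bash
python3 d.py .5098 .2978 .125 -104
```

```text
t 22.9 pos [ 0.6248 -0.1366  0.0265] closing -60.1 tilt [ 0.003 -0.001 -1.   ] d cm [ 11.75 -43.36  -9.91] roll 0.767 j [-0.3   0.42  1.55  0.    1.16  0.75] gap 0.0293
```

{"name": "drive_tool", "arguments": {
  "targets": [
    {"dx": 0, "dy": 0, "dz": -2, "roll": 0, "grip": 1},
    {"dx": 0, "dy": 0, "dz": -6, "roll": 0, "grip": 1},
    {"dx": 0, "dy": 0, "dz": -10, "roll": 0, "grip": 1},
    {"dx": 1, "dy": -3.6, "dz": -10, "roll": 0.08, "grip": 1},
    {"dx": 2, "dy": -7.2, "dz": -10, "roll": 0.16, "grip": 1},
    {"dx": 3, "dy": -10.8, "dz": -10, "roll": 0.24, "grip": 1},
    {"dx": 4, "dy": -14.5, "dz": -10, "roll": 0.32, "grip": 1},
    {"dx": 5, "dy": -18, "dz": -10, "roll": 0.4, "grip": 1},
    {"dx": 6, "dy": -22, "dz": -10, "roll": 0.48, "grip": 1},
    {"dx": 7, "dy": -26, "dz": -10, "roll": 0.56, "grip": 1},
    {"dx": 8, "dy": -30, "dz": -10, "roll": 0.64, "grip": 1},
    {"dx": 9, "dy": -33.5, "dz": -10, "roll": 0.72, "grip": 1},
    {"dx": 10, "dy": -37, "dz": -10, "roll": 0.767, "grip": 1},
    {"dx": 11, "dy": -40.5, "dz": -10, "roll": 0.767, "grip": 1},
    {"dx": 11.7, "dy": -43.4, "dz": -10, "roll": 0.767, "grip": 1},
    {"dx": 11.7, "dy": -43.4, "dz": -10, "roll": 0.767, "grip": 1},
    {"dx": 11.7, "dy": -43.4, "dz": -10, "roll": 0.767, "grip": 1},
    {"dx": 11.7, "dy": -43.4, "dz": -10, "roll": 0.767, "grip": 1}
  ]
}}

```text
t: 24.7
eef_pos: [0.5083, 0.2974, 0.1245]
tool_rot: [0.993, -0.122, 0.0, 0.0]
wrist_force: [0.0, 0.4, -0.4]
finger_gap: 0.0292
grasp_force: 25.0
```

```bash
python3 d.py .5098 .2978 .0305 -104; python3 - <<'E'
from h import *
a=arm.camera("side")["frame"]; b=arm.camera("wrist")["frame"]
cv2.imwrite("pics/c7.png",np.hstack([cv2.resize(a[60:300,60:340],(400,343)),cv2.resize(b,(400,343))])[:,:,::-1])
E
```

```text
t 24.7 pos [0.5083 0.2974 0.1245] closing -104.0 tilt [ 0. -0. -1.] d cm [ 0.13 -0.07  9.4 ] roll -0.0 j [ 0.44  0.19  1.65 -0.    1.31  2.26] gap 0.0292
```

View pics/c7.png

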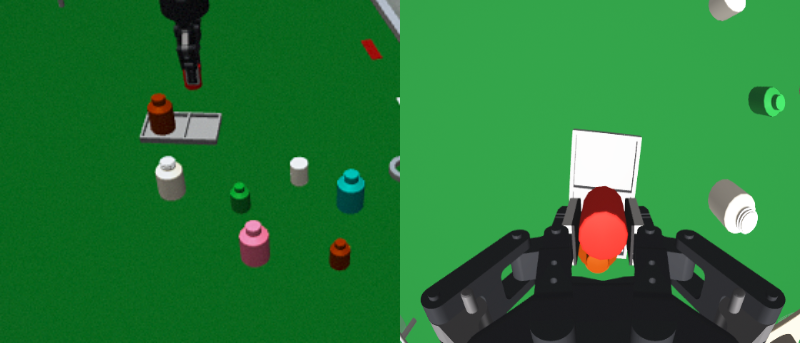

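The red cap is held over the small grey cell, with the same geometry as the yellow kit in picture c3. I lower it.

{"name": "drive_tool", "arguments": {
  "targets": [
    {"dx": 0.1, "dy": 0, "dz": 4, "roll": 0, "grip": 1},
    {"dx": 0.1, "dy": 0, "dz": 7, "roll": 0, "grip": 1},
    {"dx": 0.1, "dy": 0, "dz": 8.6, "roll": 0, "grip": 1},
    {"dx": 0.1, "dy": 0, "dz": 9, "roll": 0, "grip": 1},
    {"dx": 0.1, "dy": 0, "dz": 9.2, "roll": 0, "grip": 1},
    {"dx": 0.1, "dy": 0, "dz": 9.3, "roll": 0, "grip": 1},
    {"dx": 0.1, "dy": 0, "dz": 9.4, "roll": 0, "grip": 1},
    {"dx": 0.1, "dy": 0, "dz": 9.45, "roll": 0, "grip": 1},
    {"dx": 0.1, "dy": 0, "dz": 9.45, "roll": 0, "grip": 1},
    {"dx": 0.1, "dy": 0, "dz": 9.45, "roll": 0, "grip": 1}
  ]
}}

```text
t: 25.8
eef_pos: [0.5094, 0.2983, 0.0306]
tool_rot: [0.993, -0.122, 0.001, -0.0]
wrist_force: [0.4, -0.0, 4.0]
finger_gap: 0.0289
grasp_force: 25.3
```

Contact at 4 N. I release, rise and move away.

{"name": "drive_tool", "arguments": {
  "targets": [
    {"dx": 0, "dy": 0, "dz": 0, "roll": 0, "grip": 0.3},
    {"dx": 0, "dy": 0, "dz": 0, "roll": 0, "grip": 0},
    {"dx": 0, "dy": 0, "dz": 0, "roll": 0, "grip": 0},
    {"dx": 0, "dy": 0, "dz": 0, "roll": 0, "grip": 0},
    {"dx": 0, "dy": 0, "dz": 0, "roll": 0, "grip": 0},
    {"dx": 0, "dy": 0, "dz": -4, "roll": 0, "grip": 0},
    {"dx": 0, "dy": 0, "dz": -8, "roll": 0, "grip": 0},
    {"dx": 0, "dy": 0, "dz": -12, "roll": 0, "grip": 0},
    {"dx": 0, "dy": 0, "dz": -16, "roll": 0, "grip": 0},
    {"dx": 0, "dy": 0, "dz": -20, "roll": 0, "grip": 0},
    {"dx": 0, "dy": -4, "dz": -20, "roll": 0, "grip": 0},
    {"dx": 0, "dy": -8, "dz": -20, "roll": 0, "grip": 0},
    {"dx": 0, "dy": -12, "dz": -20, "roll": 0, "grip": 0},
    {"dx": 0, "dy": -12, "dz": -20, "roll": 0, "grip": 0},
    {"dx": 0, "dy": -12, "dz": -20, "roll": 0, "grip": 0}
  ]
}}

```text
t: 27.3
eef_pos: [0.5374, 0.4149, 0.2285]
tool_rot: [0.993, -0.121, -0.001, 0.001]
wrist_force: [-0.1, -1.0, 0.4]
finger_gap: 0.0856
grasp_force: 0.0
```

```bash
python3 - <<'E'
from h import *
a=arm.camera("side")["frame"]
cv2.imwrite("pics/c8.png",cv2.resize(a[110:420,120:400],None,fx=1.9,fy=1.9)[:,:,::-1])
E
```

```text
(no output)
```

View pics/c8.png

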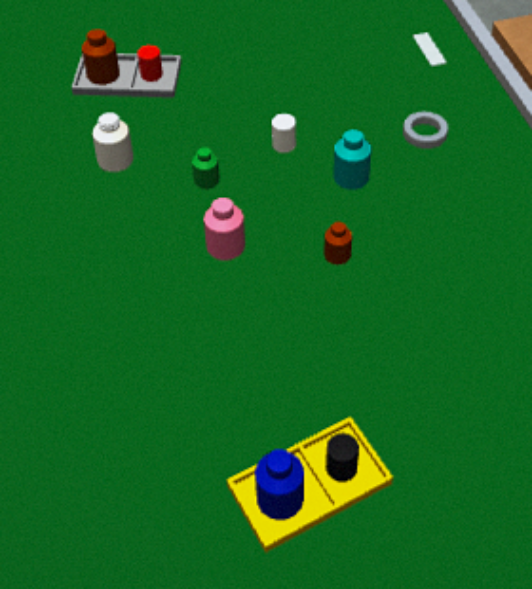

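Both kits stand upright in their cells: amber (100,57) and red (149,63) in the grey carrier, blue (280,485) and black (342,457) in the yellow one. Everything else is undisturbed, so I hand the job in.

```bash
python3 -c "
from workcell import arm
print(arm.finish_job())"
```

```text
the job is handed in; nothing more can be done
None
```

The job is handed in: the last picture shows the blue bottle and black cap upright in the yellow carrier, the amber bottle and red cap upright in the grey carrier, and nothing else disturbed, after about 27 s of robot time; no verdict was returned.

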